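# Seat the sherd carrier in the keyed scanning nest and bolt it

### The arm

A 7-joint arm with a two-finger parallel gripper is mounted at the origin on the work surface. World frame = base frame: x ahead of the robot, y to its left, z up, the work surface at z = 0. Lengths are in m, angles in rad, forces in N, time in s.
With the tool pointing down it reaches from about 0.35 to 0.775 m from the base axis. Payload 3.1 kg.
Tool frame: the origin (TCP) lies midway between the tips of the shut fingers; the grasp point (between the pads) lies 19 mm behind it (ctrl.hold_point_z is the y of the grasp point in the tool frame, in m); y points along the fingers, x is the direction in which the jaws open and shut, and the axes are right-handed (so a half turn about y gives the same grasp; the last joint's range is limited). The gripper opens to 85 mm and grips with 20 to 120 N. Pads are 22 mm wide; open, the fingers measure 114 mm over their backs; the gripper's body (76 mm by 85 mm) begins 54 mm behind the grasp point. The pads swing forward as they close: fully open they stand 13 mm farther back than shut.
Start: joints at [1.253, 0.311, 0.014, 1.512, -0.004, 1.319, -0.027], TCP at [0.15, -0.529, 0.231] pointing down, gripper open.
Joint ranges: [-2.7, 2.7], [-0.3, 1.91], [-1.27, 1.3], [0.12, 2.57], [-1.44, 4.58], [0.2, 2.03], [-3.05, 3.05]. Speed limits (rad/s): [2.79, 2.79, 3.14, 3.14, 3.14, 3.14, 3.14].

### API

Orientations are given as a unit quaternion [w, x, y, z].
In Python, from cell import read_state, capture, get_calibration, workorder, look_for, trace, landmark_of, ctrl gives the robot as it stands.
- The arm moves only by the tool servo_tool, never from a script. Its argument "targets" is a list of rows, each a list of 3 entries, a list of its own where there are three numbers: the shift along the world's x, y, z in m, then the turn, a rotation vector about the world's x, y, z in rad, then the opening, from 0 (shut) to 1 (fully open). A call has 1 to 8 rows; each row is the pose to reach, as a shift and turn from the pose commanded when the call began; what a row does not reach only later rows make up. A row lasts 1/12 s, in which the tool goes at most 41.7 mm and 7.16 degrees, less where a joint would pass 70% of its speed; a pose out of reach is approached as far as the arm can. A call with a gripper value outside its range is refused whole. The fingers move at their own pace and stop on an object; the grip force is fixed at half the most. Time passes only in rows, so rows that repeat a pose let the fingers close. It gives the time, the measured TCP pose, the force and the opening at its end, in the units of the state.
- read_state(): the state, without advancing time (a new reading comes with each control period).
- capture(name): name is "scene" or "top" or "wrist"; returns the picture (420x560x3 uint8, blue, green, red); there is no depth.
- get_calibration(name): a dict with "fx", "fy", "cx", "cy" (pixels), "world_to_cam" (4x4, takes a point from world to camera coordinates). Camera axes: x right, y down, z forward; pixel columns grow to the right and rows downward; lengths in m; the calibration is good to about 2 mm. A picture is of the moment at which its call begins: read the wrist's pose just before it. get_calibration takes no time and is no camera call; for the wrist camera it gives the pose at the moment of the call.
- workorder.hand_in(): hands the job in, once; it reports no verdict.
Trained networks look in the newest picture that a camera, given by its name, has taken for a name from the list of things; names that differ only in an ending like _2 or _b are one class to them, and where a whole thing is asked for, a point or a joint stands for the part that bears it (a point fixed in the world has none). Each returns a list of dicts, best first, with "score" (0 to 1); they miss things now and then, are a little off and sometimes report something else, mostly with a low value. They report only what shows in the picture. A call takes as long as a camera call. They do not tell look-alikes from the thing itself.
- look_for(name, camera): "at" ([x, y, z] in m, in the coordinates of the camera as it stood for that picture, good to about 4 mm: the middle of the surface that is visible of it).
- trace(name, camera): "region" (420x560 bool, what is visible of it).
- landmark_of(name, camera): "at" ([x, y, z] in m, in the coordinates of the camera as it stood for that picture, good to about 4 mm: a listed point, or the origin of a listed thing).
The state is a dict: "t": time; "joints": joint angles; "joint_velocities": joint speeds; "effort": joint torques, N m; "tool_pos": TCP position; "tool_rot": TCP orientation; "contact_force": force on the tool from outside, world axes, zero at the start; "moment": the same for the moment, N m; "grip_width": finger opening in m.
Only numpy, scipy, OpenCV 4.12 (cv2) and the standard library are available. Lean on these libraries where they do the work, as an engineer would, in place of code of your own. Each camera call takes 0.05 s, during which the arm holds its last target.

### The job

Mount the sherd carrier for scanning: find the way round in which its end notch goes over the key in the metal nest, and seat it flat and fully home on the nest floor without dropping it. Then slide the nest's bolt fully home over the carrier's edge, and let go. Leave the bottle and the jar where they stand.

Things in the scene. Friction and masses are not known exactly. Their poses are not given: they have to be found in the camera images.
- carrier_center (a point): Loose sherd carrier: plywood plate 150 (x) x 100 (y) x 20 mm thick, about 0.35 kg, with an upright wooden grip bar in the middle. Its +x end has a notch; a flat terracotta sherd (top 28 mm above the underside) is glued down between x = -75 and -25 mm. Point: centre of the whole, 35 mm above the underside; z up, x towards the notched end.
- carrier_grip (a point): On the carrier's grip bar, 21 mm above the carrier's centre point and 14 mm below the bar's top. The bar is 24 mm along x, 50 mm along y and reaches from 20 to 70 mm above the underside; grasp it across its 24 mm. Same axes as the carrier.
- carrier_notch (a point): Middle of the notch in the carrier's +x end, at underside height, at x = +64, y = +18 mm (off-centre). The notch is 22 mm deep (along x, open at the end), 22 mm wide (along y) and goes through the full thickness.
- nest_floor (a point): Fixed aluminium nest: centre of its pocket's floor, 15 mm above the table, z up. Pocket 156 (x) x 106 mm (y): 3 mm play for the carrier on each side; straight walls 10 mm high, then lips flaring 5 mm outwards up to 18 mm above the floor. Seated, the carrier's centre is 35 mm above this point and its x axis lies along or against this x. The bolt is on the +y side.
- socket_a (a point): One of two sockets in the nest floor, at x = +66, y = +18 mm from its centre. Either this or the other, at random and NOT told by these poses, holds the key, a steel block 16 (x) x 14 (y) mm, 12 mm high; the other has a thin flush plate. Key here: the carrier's x must point along the nest's x.
- socket_b (a point): The other socket in the nest floor, at x = -66, y = -18 mm. Key here: the carrier's x must point against the nest's x. The wrong way round, the carrier stops on the key about 12 mm above the floor: look into the pocket for the key, or try and feel, and turn it half round.
- bolt_knob (a point): Black upright knob of the steel bolt, 18 x 18 x 40 mm tall; the point is on its centre line, 17.5 mm below its top, 68 mm above the table. Axes as the nest; it slides along the nest's -y. Bolt bar (24 mm wide) and guides (to 22 mm each side in x) below it reach 45.5 mm above the table. The bar's tip is 42 mm ahead of the knob and passes 2.5 mm above a seated plate.
- bolt (a joint): Travel of the bolt in m: 0 = fully back, 0.036 = fully home over the plate's edge (the knob is then 76 mm from the pocket's centre, 112 mm when fully back). Sliding friction about 2 N; it stays where it is left. It starts between 0 and 0.010.
- bottle: Clear plastic bottle, 56 mm wide, 150 mm tall; origin at the centre of its underside. Leave alone.
- jar: Amber glass jar with black lid, 60 mm wide, 75 mm tall; origin at the centre of its underside. Leave alone.
Things that resemble listed ones, but are neither listed nor needed, are in the scene too. Leave any pink look-alike of the part that bears carrier_center alone.

How it is judged:
On the way, in this order (a step that is already met when the one before it is completed fails the run):
1. the carrier is seated flat on the nest floor, its notch over the key, the bolt still back (z of carrier_center in the frame of nest_floor below 0.038 m and horizontal distance between carrier_center and nest_floor below 0.006 m and angle between carrier_center's own z axis and vertical below 0.03 rad and value of joint bolt below 0.02 m), for 0.2 s.
2. the bolt is slid home over the carrier (value of joint bolt above 0.031 m), for 0.2 s.
At the end, for the whole second after the job is handed in: The carrier lies flat in the nest (centre within 6 mm sideways, no more than 3 mm above its seated height, tilt below 0.03 rad, sides along the nest within 0.06 rad), and the bolt is at least 31 mm of its 36 mm home (z of carrier_center in the frame of nest_floor between 0.032 and 0.038 m and horizontal distance between carrier_center and nest_floor below 0.006 m and angle between carrier_center's own z axis and vertical below 0.03 rad and angle between the x axis of carrier_center and the x axis of nest_floor, either way round below 0.06 rad and value of joint bolt above 0.031 m); the robot touches nothing.
It fails at once if the carrier is dropped (falls out of the fingers faster than 0.6 m/s) (linear speed of carrier above 0.6 m/s and contact force between the fingers and carrier below 0.1 N).
It fails at once if the bottle or jar is moved more than 30 mm (distance of any of bottle, jar from where it was at the start of the episode above 0.03 m).
It also fails if it takes over 64 s, if anything falls off the work surface, if the arm or the gripper's body presses on something with over 40 N, if the wrist force passes 120 N, or if a joint passes its speed limit or range.

## Working session

There is one attempt and no reset: what is moved stays moved. The work goes in short steps, Python scripts to look and compute and a tool call to move; the robot and the scene stay as the last step left them, time stands still between calls to the robot, and variables do not carry over. Pictures are saved under pics/ and viewed, and the job is handed in when it is done.

Besides the shell and the picture viewer there is one more tool, called after "Request:" by a JSON object that holds its "api" and its "payload", one argument or row to a line. servo_tool: Moves the arm, as the interface text tells. Its arguments: {"type":"object","properties":{"targets":{"type":"array"}},"required":["targets"]}

```bash
ls; mkdir -p pics
python3 - <<'E'
from cell import *
import cv2,numpy as np
print(read_state())
for n in ("scene","top","wrist"):
    cv2.imwrite(f"pics/{n}0.png",capture(n)); 
    c=get_calibration(n); M=np.linalg.inv(np.array(c["world_to_cam"])); print(n,c["fx"],M.round(3).tolist())
    for k in ("carrier_center","carrier_grip","carrier_notch","nest_floor","socket_a","socket_b","bolt_knob","bottle","jar"):
        r=landmark_of(k,n)
        print(k,[(round(d["score"],2),(M@np.r_[d["at"],1])[:3].round(3).tolist()) for d in r])
print(ctrl.hold_point_z, read_state()["t"])
E
```

```text
pics
{'t': 0.0, 'joints': array([ 1.25328087,  0.31170975,  0.01401369,  1.51304915, -0.00440369,
        1.31919241, -0.02718104]), 'joint_velocities': array([ 0.00025057,  0.0014888 , -0.00035925, -0.00179846,  0.00148983,
       -0.00265625, -0.00116954]), 'effort': array([-7.24094880e-04, -3.79909587e+01,  1.45753291e-01, -2.30587757e+01,
        1.22009829e-02,  1.36337357e-02, -8.32269251e-06]), 'tool_pos': array([ 0.14958724, -0.52851568,  0.23023305]), 'tool_rot': array([ 0.56447204, -0.56353563,  0.42717305, -0.42581931]), 'contact_force': array([ 0.91429671,  0.01881722, -0.0020711 ]), 'moment': array([-0.00728105,  0.03278386, -0.04170068]), 'grip_width': 0.08532851649171125}
scene 402.98184503021247 [[0.559, 0.607, -0.565, 1.239], [0.829, -0.398, 0.392, -0.355], [0.014, -0.688, -0.726, 0.975], [0.0, 0.0, 0.0, 1.0]]
carrier_center [(0.72, [0.785, 0.113, 0.034])]
carrier_grip [(0.62, [0.48, -0.261, 0.054]), (0.62, [0.785, 0.112, 0.058])]
carrier_notch [(0.97, [0.526, -0.217, 0.0]), (0.81, [0.794, 0.176, 0.003])]
nest_floor [(0.87, [0.466, 0.193, 0.017])]
socket_a [(0.91, [0
[... 482 characters left out ...]
789, 0.112, 0.058])]
carrier_notch [(0.94, [0.528, -0.216, 0.001]), (0.89, [0.801, 0.177, -0.0])]
nest_floor [(0.89, [0.465, 0.192, 0.019])]
socket_a [(0.9, [0.443, 0.256, 0.01]), (0.61, [0.485, 0.132, 0.018])]
socket_b [(0.9, [0.443, 0.256, 0.01]), (0.61, [0.485, 0.132, 0.018])]
bolt_knob [(0.76, [0.57, 0.202, 0.066])]
bottle [(0.88, [0.341, 0.485, 0.001]), (0.61, [0.693, -0.081, 0.004])]
jar [(0.56, [0.693, -0.082, 0.003])]
wrist 329.5491638079324 [[0.272, -0.918, -0.288, 0.224], [-0.962, -0.259, -0.082, -0.509], [0.0, 0.3, -0.954, 0.374], [0.0, 0.0, 0.0, 1.0]]
carrier_center []
carrier_grip []
carrier_notch []
nest_floor []
socket_a []
socket_b []
bolt_knob []
bottle []
jar []
-0.0187 1.5
```

View pics/top0.png

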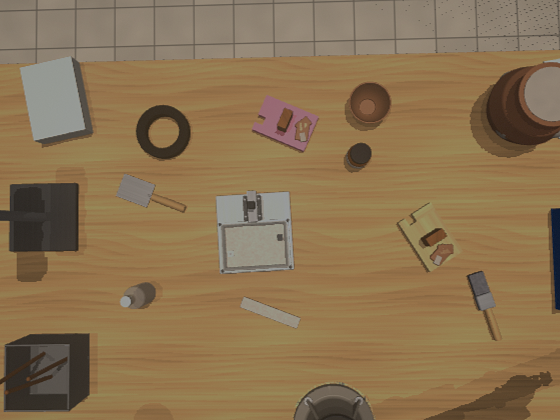

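View pics/scene0.png

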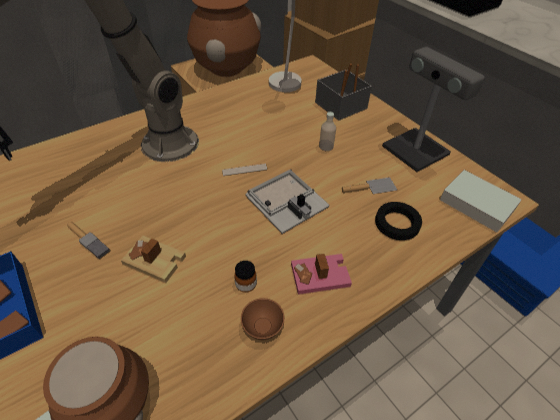

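Run:
```python
import cv2,numpy as np
from cell import get_calibration
im=cv2.imread("pics/top0.png")
c=get_calibration("top");W=np.array(c["world_to_cam"])
def px(p):
    q=W@np.r_[p,1]; return int(c["fx"]*q[0]/q[2]+c["cx"]),int(c["fy"]*q[1]/q[2]+c["cy"])
for i,p in enumerate([[.465,.192,.017],[.484,-.262,.038]]):
    u,v=px(p);print(u,v)
    a=im[max(0,v-65):v+65,max(0,u-80):u+80]
    cv2.imwrite(f"pics/crop{i}.png",cv2.resize(a,None,fx=4.5,fy=4.5,interpolation=cv2.INTER_CUBIC))
```

```text
255 245
432 236
```

View pics/crop0.png

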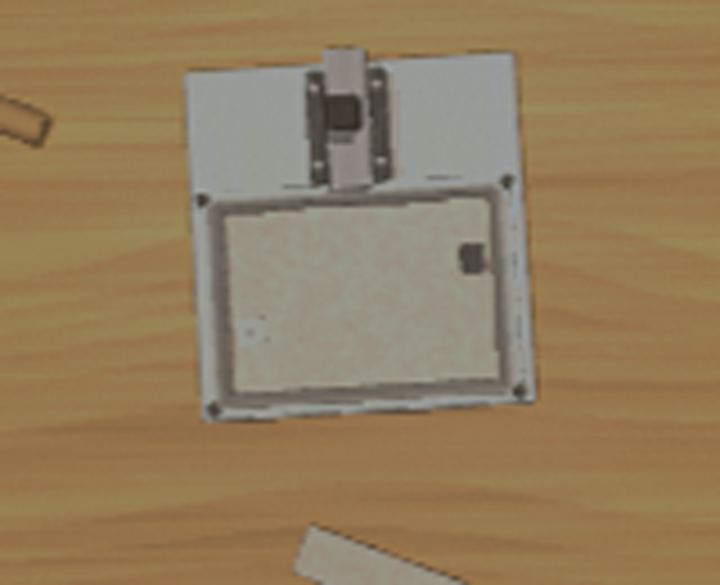

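View pics/crop1.png

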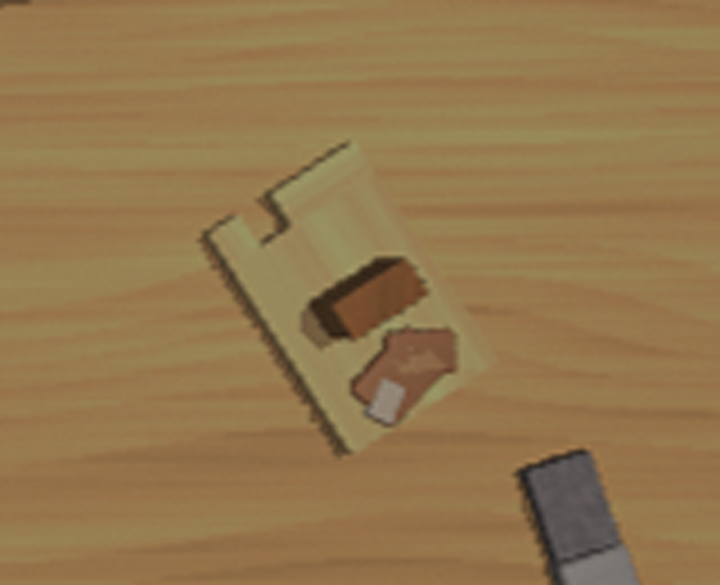

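The top view shows the plywood carrier at (432,236), with the notch pointing up-left. The pink plate at (285,122) is the look-alike, so I leave it alone. The nest is at (255,245). Its dark key block shows at (280,238) on the socket_a side, and the light flush plate is at the other socket. Next I move the wrist camera over the carrier for a closer look.

Request:
{"api": "servo_tool", "payload": {
  "targets": [
    [[0.334,0.267,0.02],[0,0,0.9],1],
    [[0.334,0.267,0.02],[0,0,0.9],1],
    [[0.334,0.267,0.02],[0,0,0.9],1],
    [[0.334,0.267,0.02],[0,0,0.9],1],
    [[0.334,0.267,0.02],[0,0,0.9],1],
    [[0.334,0.267,0.02],[0,0,0.9],1],
    [[0.334,0.267,0.02],[0,0,0.9],1],
    [[0.334,0.267,0.02],[0,0,0.9],1]
  ]
}}

```text
t: 2.17
tool_pos: [0.4111, -0.32, 0.2473]
tool_rot: [-0.693, 0.694, -0.137, 0.138]
contact_force: [0.8, 0.0, -1.0]
grip_width: 0.0856
```

Request:
{"api": "servo_tool", "payload": {
  "targets": [
    [[0.06,0.05,0],[0,0,0.93],1],
    [[0.06,0.05,0],[0,0,0.93],1],
    [[0.06,0.05,0],[0,0,0.93],1],
    [[0.06,0.05,0],[0,0,0.93],1],
    [[0.06,0.05,0],[0,0,0.93],1],
    [[0.06,0.05,0],[0,0,0.93],1],
    [[0.06,0.05,0],[0,0,0.93],1],
    [[0.06,0.05,0],[0,0,0.93],1]
  ]
}}

```text
t: 2.83
tool_pos: [0.4699, -0.2714, 0.2468]
tool_rot: [0.682, -0.681, -0.189, 0.189]
contact_force: [-0.2, -0.1, -0.7]
grip_width: 0.0849
```

```bash
cat > h.py <<'E'
from cell import *
import cv2,numpy as np
from scipy.spatial.transform import Rotation as R
def cal(n):
    c=get_calibration(n);W=np.array(c["world_to_cam"]);return c,W,np.linalg.inv(W)
def pix(n,P,C=None):
    c,W,M=C or cal(n); P=np.atleast_2d(P); q=P@W[:3,:3].T+W[:3,3]
    return np.c_[c["fx"]*q[:,0]/q[:,2]+c["cx"],c["fy"]*q[:,1]/q[:,2]+c["cy"]]
def ray(n,uv,z,C=None):
    c,W,M=C or cal(n); d=M[:3,:3]@np.array([(uv[0]-c["cx"])/c["fx"],(uv[1]-c["cy"])/c["fy"],1]);o=M[:3,3]
    return o+d*(z-o[2])/d[2]
def lm(k,n,C=None):
    M=(C or cal(n))[2]; return [(round(d["score"],2),(M@np.r_[d["at"],1])[:3].round(4).tolist()) for d in landmark_of(k,n)]
def st():
    s=read_state(); Rm=R.from_quat(np.r_[s["tool_rot"][1:],s["tool_rot"][0]]).as_matrix()
    print("t",s["t"],"tcp",s["tool_pos"].round(4),"jawyaw",np.degrees(np.arctan2(Rm[1,0],Rm[0,0])).round(2),"ydir",Rm[:,1].round(4),"F",s["contact_force"].round(1),"w",round(s["grip_width"],4),"j",s["joints"].round(2))
    return s
E
python3 - <<'E'
from h import *
st(); C=cal("wrist"); im=capture("wrist"); cv2.imwrite("pics/w1.png",im)
for k in ("carrier_center","carrier_grip","carrier_notch"): print(k,lm(k,"wrist",C))
E
```

```text
t 2.8333 tcp [ 0.4699 -0.2714  0.2468] jawyaw 30.94 ydir [-0.e+00  1.e-04 -1.e+00] F [-0.2 -0.1 -0.7] w 0.0849 j [ 0.87  0.33 -0.5   1.49  0.16  1.36  0.9 ]
carrier_center [(0.85, [0.4823, -0.26, 0.0381])]
carrier_grip [(0.78, [0.4827, -0.2588, 0.058])]
carrier_notch []
```

View pics/w1.png

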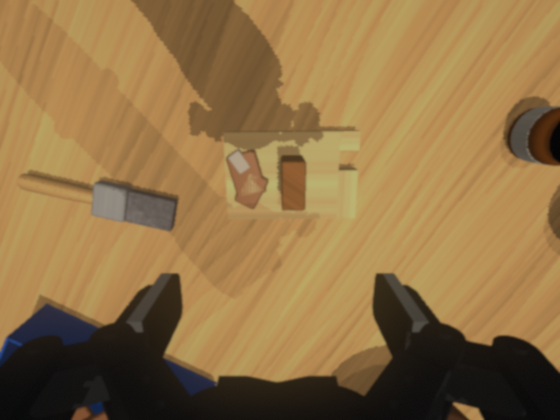

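Run:
```python
from h import *
im=cv2.imread("pics/w1.png"); C=cal("wrist")
def model(cx,cy,yaw):
    c,s=np.cos(yaw),np.sin(yaw); Rz=np.array([[c,-s,0],[s,c,0],[0,0,1]]);return lambda P:np.array(P)@Rz.T+[cx,cy,0]
b=cv2.resize(im[110:240,200:380],None,fx=4.4,fy=4.4,interpolation=cv2.INTER_CUBIC)
f=model(.4825,-.2595,np.radians(31.5))
for P,col in (([[-.075,-.05,.02],[.075,-.05,.02],[.075,.007,.02],[.053,.007,.02],[.053,.029,.02],[.075,.029,.02],[.075,.05,.02],[-.075,.05,.02]],(0,0,255)),([[-.012,-.025,.07],[.012,-.025,.07],[.012,.025,.07],[-.012,.025,.07]],(255,0,0))):
    q=((pix("wrist",f(P),C)-[200,110]+.5)*4.4).astype(int)
    cv2.polylines(b,[q.reshape(-1,1,2)],True,col,1)
cv2.imwrite("pics/w1c.png",b)
```

```text
(no output)
```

View pics/w1c.png

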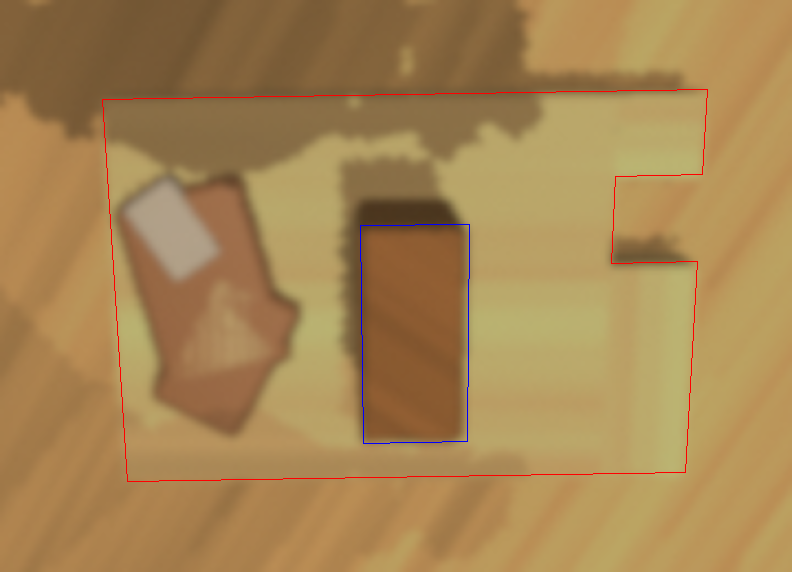

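Red and blue outlines of the model lie on the carrier and its bar, so the pose is (0.4825, -0.2595) with yaw 31.5°, notch right. The plate is plywood, not pink. Now the descent and grasp.

Request:
{"api": "servo_tool", "payload": {
  "targets": [
    [[0.0126,0.0119,-0.04],[0,0,0.01],1],
    [[0.0126,0.0119,-0.08],[0,0,0.01],1],
    [[0.0126,0.0119,-0.12],[0,0,0.01],1],
    [[0.0126,0.0119,-0.155],[0,0,0.01],1],
    [[0.0126,0.0119,-0.18],[0,0,0.01],1],
    [[0.0126,0.0119,-0.2],[0,0,0.01],1],
    [[0.0126,0.0119,-0.209],[0,0,0.01],1],
    [[0.0126,0.0119,-0.209],[0,0,0.01],1]
  ]
}}

```text
t: 3.7
tool_pos: [0.4806, -0.2587, 0.0356]
tool_rot: [0.682, -0.68, -0.189, 0.191]
contact_force: [0.3, -0.2, -0.2]
grip_width: 0.0854
```

Request:
{"api": "servo_tool", "payload": {
  "targets": [
    [[0,0,0],[0,0,0],0.5],
    [[0,0,0],[0,0,0],0.3],
    [[0,0,0],[0,0,0],0],
    [[0,0,0],[0,0,0],0],
    [[0,0,0],[0,0,0],0],
    [[0,0,0],[0,0,0],0],
    [[0,0,0],[0,0,0],0],
    [[0,0,0],[0,0,0],0]
  ]
}}

```text
t: 4.37
tool_pos: [0.4831, -0.2601, 0.0391]
tool_rot: [-0.68, 0.682, 0.191, -0.19]
contact_force: [-1.7, -0.1, 5.9]
grip_width: 0.0231
```

Run:
```python
from h import *
st()
```

```text
t 4.3667 tcp [ 0.4831 -0.2601  0.0391] jawyaw 31.22 ydir [ 0.0015 -0.0015 -1.    ] F [-1.7 -0.1  5.9] w 0.0231 j [ 0.79  0.54 -0.45  1.75  0.28  0.92  0.77]
```

Request:
{"api": "servo_tool", "payload": {
  "targets": [
    [[0,0,0.01],[0,0,0],0],
    [[0,0,0.03],[0,0,0],0],
    [[0,0,0.055],[0,0,0],0],
    [[0,0,0.08],[0,0,0],0],
    [[0,0,0.105],[0,0,0],0],
    [[0,0.01,0.13],[0,0,-0.05],0],
    [[0,0.03,0.155],[0,0,-0.1],0],
    [[0,0.05,0.18],[0,0,-0.15],0]
  ]
}}

```text
t: 5.03
tool_pos: [0.4811, -0.2092, 0.2181]
tool_rot: [0.694, -0.693, -0.136, 0.138]
contact_force: [0.4, -0.1, -2.8]
grip_width: 0.0233
```

Request:
{"api": "servo_tool", "payload": {
  "targets": [
    [[0,0.03,0.02],[0,0,-0.05],0],
    [[0,0.06,0.04],[0,0,-0.1],0],
    [[0,0.09,0.06],[0,0,-0.15],0],
    [[-0.005,0.12,0.08],[0,0,-0.2],0],
    [[-0.01,0.15,0.1],[0,0,-0.25],0],
    [[-0.01,0.18,0.12],[0,0,-0.3],0],
    [[-0.015,0.21,0.135],[0,0,-0.35],0],
    [[-0.02,0.235,0.14],[0,0,-0.4],0]
  ]
}}

```text
t: 5.7
tool_pos: [0.4622, 0.029, 0.36]
tool_rot: [0.708, -0.707, 0.001, -0.003]
contact_force: [0.6, 0.6, -4.7]
grip_width: 0.0235
```

Request:
{"api": "servo_tool", "payload": {
  "targets": [
    [[0,0.03,0],[0,0,0],0],
    [[0,0.05,0],[0,0,0],0],
    [[0,0.055,0],[0,0,0],0],
    [[0,0.055,0],[0,0,0],0],
    [[0,0.055,0],[0,0,0],0]
  ]
}}

```text
t: 6.12
tool_pos: [0.462, 0.0796, 0.3572]
tool_rot: [-0.707, 0.708, -0.002, 0.001]
contact_force: [-0.3, -0.9, -3.6]
grip_width: 0.0231
```

Run:
```python
from h import *
st(); C=cal("wrist"); im=capture("wrist"); cv2.imwrite("pics/w2.png",im); np.savez("w2.npz",W=C[1])
for k in ("nest_floor","socket_a","bolt_knob","carrier_center","carrier_grip"): print(k,lm(k,"wrist",C))
cv2.imwrite("pics/top2.png",capture("top"))
for k in ("nest_floor","socket_a","bolt_knob"): print(k,lm(k,"top"))
```

```text
t 6.1167 tcp [0.462  0.0796 0.3572] jawyaw -0.29 ydir [-0.0018 -0.0016 -1.    ] F [-0.3 -0.9 -3.6] w 0.0231 j [ 0.35  0.15 -0.66  1.44  0.09  1.58 -0.3 ]
nest_floor [(0.61, [0.4599, 0.196, 0.0147])]
socket_a [(0.66, [0.4477, 0.2597, 0.0193]), (0.62, [0.4873, 0.1295, 0.0171])]
bolt_knob [(0.65, [0.5746, 0.2021, 0.0671])]
carrier_center [(0.8, [0.7907, 0.1118, 0.0335])]
carrier_grip [(0.76, [0.7879, 0.1127, 0.0565]), (0.69, [0.4619, 0.0813, 0.3748])]
nest_floor [(0.64, [0.4642, 0.1925, 0.0237])]
socket_a [(0.89, [0.4448, 0.2551, 0.0124]), (0.6, [0.4848, 0.1313, 0.0186])]
bolt_knob [(0.7, [0.5688, 0.2019, 0.0651])]
```

View pics/w2.png

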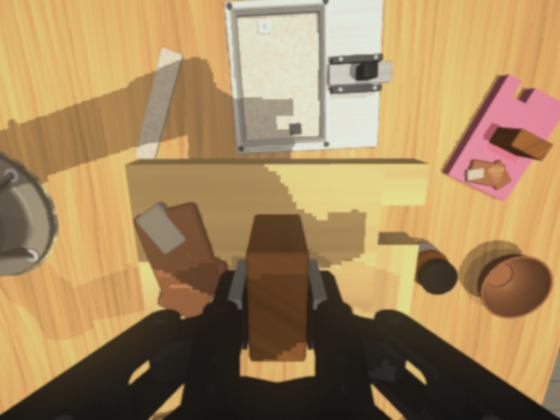

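```bash
cat > fit.py <<'E'
from h import *
im=cv2.imread("pics/w2.png"); c=cal("wrist")[0]; W=np.load("w2.npz")["W"]; C=(c,W,np.linalg.inv(W))
Ct=cal("top"); top=cv2.imread("pics/top0.png")
def model(x,y,yaw):
    return lambda P:np.array(P)@R.from_euler("z",yaw,degrees=True).as_matrix().T+[x,y,0]
def shapes():
    r=lambda a,b,z:[[-a,-b,z],[a,-b,z],[a,b,z],[-a,b,z]]
    k=[[.058,.011,.027],[.074,.011,.027],[.074,.025,.027],[.058,.025,.027]]
    return [(r(.078,.053,.015),(0,0,255)),(r(.083,.058,.033),(255,0,0)),(k,(0,255,0))]
def draw(n,im,C,pose,box,f,name):
    u0,v0,u1,v1=box
    b=cv2.resize(im[v0:v1,u0:u1],None,fx=f,fy=f,interpolation=cv2.INTER_CUBIC); g=model(*pose)
    for P,col in shapes():
        q=((pix(n,g(P),C)-[u0,v0]+.5)*f).astype(int); cv2.polylines(b,[q.reshape(-1,1,2)],True,col,1)
    cv2.imwrite(name,b)
import sys
p=[float(a) for a in sys.argv[1:4]]; t=sys.argv[4]
draw("wrist",im,C,p,(215,0,400,160),3.6,f"pics/fw{t}.png"); draw("top",top,Ct,p,(205,180,305,285),5.5,f"pics/ft{t}.png")
E
python3 fit.py .465 .194 -86.5 a
```

```text
(no output)
```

View pics/fwa.png

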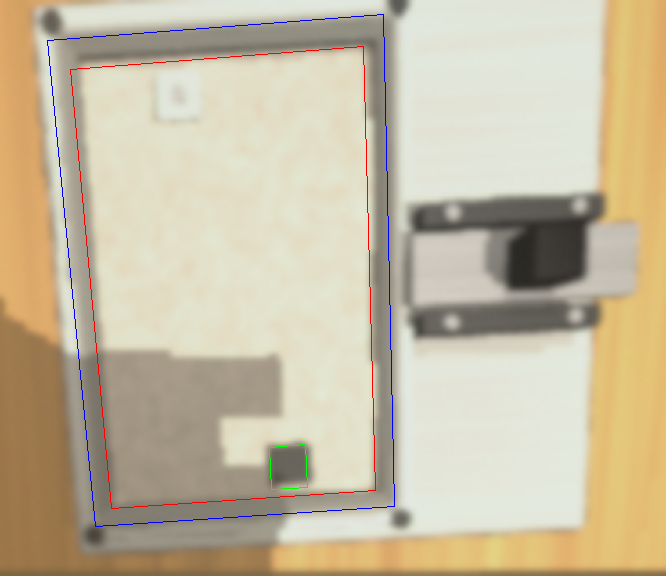

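View pics/fta.png

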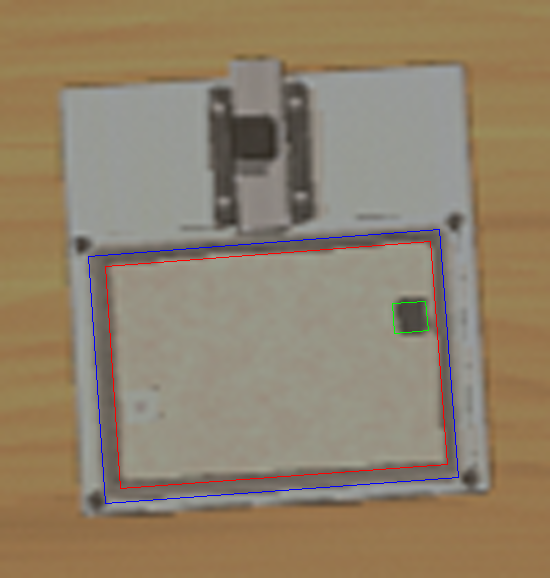

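```bash
python3 fit.py .466 .195 -87.3 b
```

```text
(no output)
```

View pics/fwb.png

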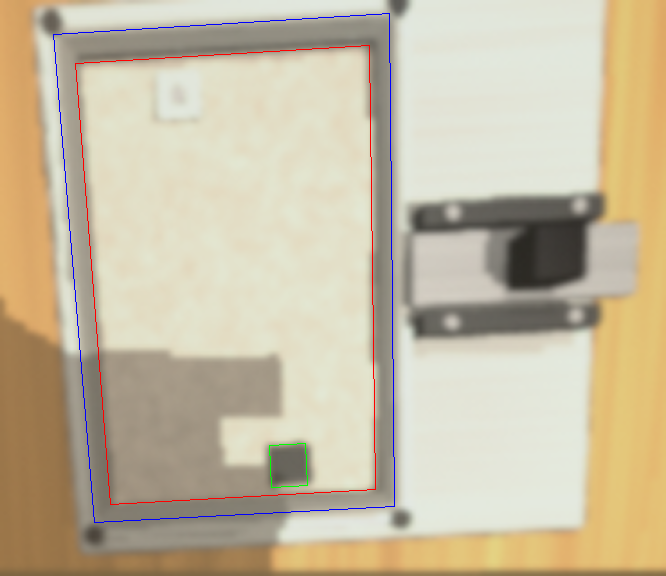

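View pics/ftb.png

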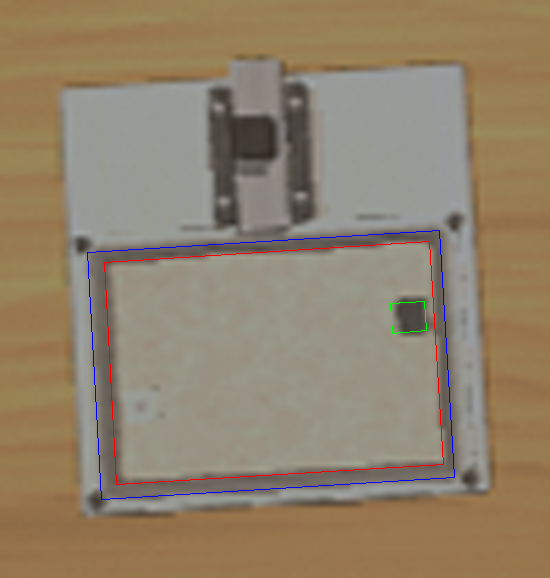

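```bash
cat > held.py <<'E'
from h import *
import sys
def held(imf,Wf,out,tcp,yaw,dz,dy,dyaw,tilt=0):
    im=cv2.imread(imf); c=cal("wrist")[0]; W=np.load(Wf)["W"]; C=(c,W,np.linalg.inv(W))
    Rm=R.from_euler("z",yaw+dyaw,degrees=True).as_matrix()
    for P,col in (([[-.075,-.05,.02],[.075,-.05,.02],[.075,.007,.02],[.053,.007,.02],[.053,.029,.02],[.075,.029,.02],[.075,.05,.02],[-.075,.05,.02]],(0,0,255)),([[-.012,-.025,.07],[.012,-.025,.07],[.012,.025,.07],[-.012,.025,.07]],(255,0,0))):
        P=(np.array(P)+[0,dy,-dz])@R.from_euler("x",tilt).as_matrix().T
        q=pix("wrist",P@Rm.T+tcp,C)
        cv2.polylines(im,[q.astype(int).reshape(-1,1,2)],True,col,1)
    cv2.imwrite(out,im[140:])
E
python3 - <<'E'
from held import *
held("pics/w2.png","w2.npz","pics/h2.png",[.462,.0796,.3572],-.29,.037,0,0)
E
```

```text
(no output)
```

View pics/h2.png

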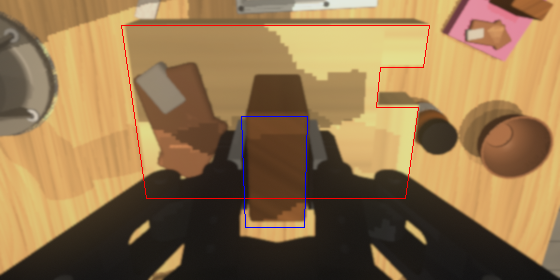

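Run:
```python
from held import *
cv2.imwrite("pics/h2b.png",cv2.resize(cv2.imread("pics/h2.png")[:220,100:450],None,fx=2.2,fy=2.2))
print(read_state()["moment"])
```

```text
[-0.04880812  0.00423527  0.00772151]
```

View pics/h2b.png

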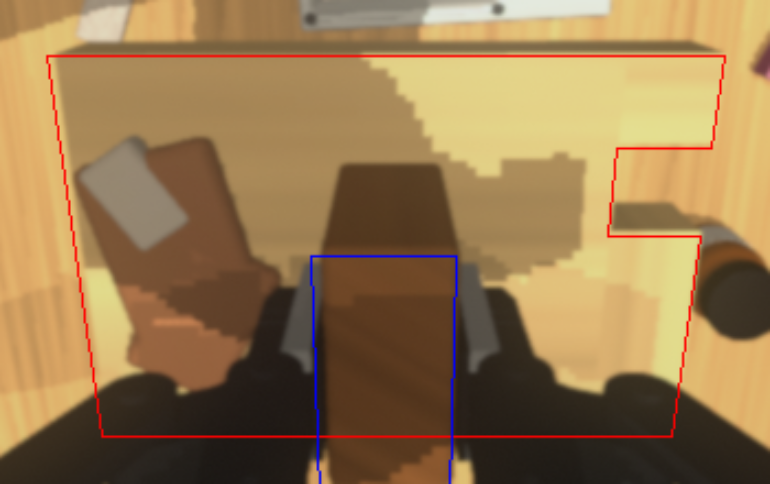

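Request:
{"api": "servo_tool", "payload": {
  "targets": [
    [[0,0.02,-0.01],[0,0,-0.11],0],
    [[0,0.04,-0.03],[0,0,-0.22],0],
    [[0,0.06,-0.05],[0,0,-0.33],0],
    [[0.001,0.08,-0.07],[0,0,-0.44],0],
    [[0.002,0.1,-0.09],[0,0,-0.55],0],
    [[0.003,0.11,-0.11],[0,0,-0.66],0],
    [[0.0035,0.115,-0.13],[0,0,-0.77],0],
    [[0.0035,0.115,-0.15],[0,0,-0.88],0]
  ]
}}

```text
t: 7.28
tool_pos: [0.4656, 0.1979, 0.207]
tool_rot: [0.639, -0.638, 0.304, -0.303]
contact_force: [0.4, -0.1, -4.2]
grip_width: 0.0232
```

Request:
{"api": "servo_tool", "payload": {
  "targets": [
    [[0,0,-0.01],[0,0,-0.11],0],
    [[0,0,-0.02],[0,0,-0.22],0],
    [[0,0,-0.03],[0,0,-0.33],0],
    [[0,0,-0.04],[0,0,-0.44],0],
    [[0,0,-0.05],[0,0,-0.55],0],
    [[0,0,-0.05],[0,0,-0.63],0],
    [[0,0,-0.05],[0,0,-0.63],0],
    [[0,0,-0.05],[0,0,-0.63],0]
  ]
}}

```text
t: 7.95
tool_pos: [0.4662, 0.1957, 0.158]
tool_rot: [0.514, -0.514, 0.485, -0.485]
contact_force: [-0.6, -0.3, -4.2]
grip_width: 0.0229
```

Run:
```python
from h import *
st(); C=cal("wrist"); im=capture("wrist"); cv2.imwrite("pics/w3.png",im); np.savez("w3.npz",W=C[1])
cv2.imwrite("pics/top3.png",capture("top"))
```

```text
t 7.95 tcp [0.4662 0.1957 0.158 ] jawyaw -86.68 ydir [ 3.e-04  2.e-04 -1.e+00] F [-0.6 -0.3 -4.2] w 0.0229 j [-0.04  0.32 -0.49  1.73  0.16  1.13 -2.09]
```

View pics/w3.png

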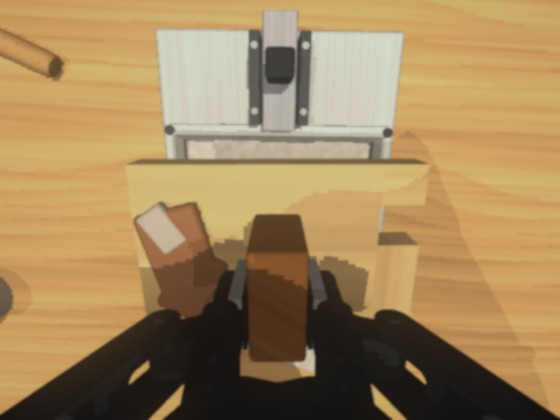

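Request:
{"api": "servo_tool", "payload": {
  "targets": [
    [[-0.0005,-0.001,-0.02],[0,0,-0.007],0],
    [[-0.0005,-0.001,-0.04],[0,0,-0.007],0],
    [[-0.0005,-0.001,-0.055],[0,0,-0.007],0],
    [[-0.0005,-0.001,-0.068],[0,0,-0.007],0],
    [[-0.0005,-0.001,-0.068],[0,0,-0.007],0],
    [[-0.0005,-0.001,-0.068],[0,0,-0.007],0]
  ]
}}

```text
t: 8.55
tool_pos: [0.4653, 0.1944, 0.0898]
tool_rot: [-0.512, 0.513, -0.488, 0.487]
contact_force: [0.3, -0.3, -4.3]
grip_width: 0.0231
```

Run:
```python
from h import *
st(); C=cal("wrist"); im=capture("wrist"); cv2.imwrite("pics/w4.png",im); np.savez("w4.npz",W=C[1])
cv2.imwrite("pics/top4.png",cv2.resize(capture("top")[170:300,185:325],None,fx=4.5,fy=4.5))
```

```text
t 8.55 tcp [0.4653 0.1944 0.0898] jawyaw -87.16 ydir [-9.e-04 -2.e-04 -1.e+00] F [ 0.3 -0.3 -4.3] w 0.0231 j [-0.06  0.39 -0.47  1.82  0.21  0.98 -2.14]
```

View pics/w4.png

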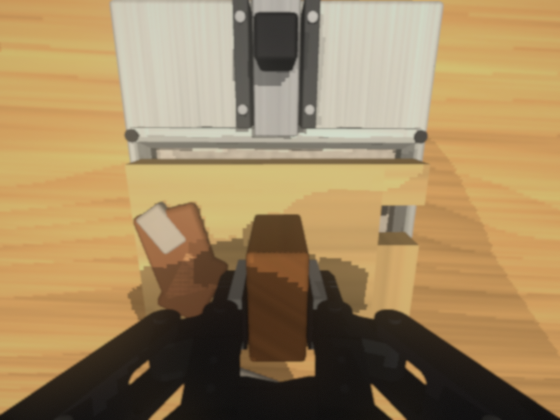

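View pics/top4.png

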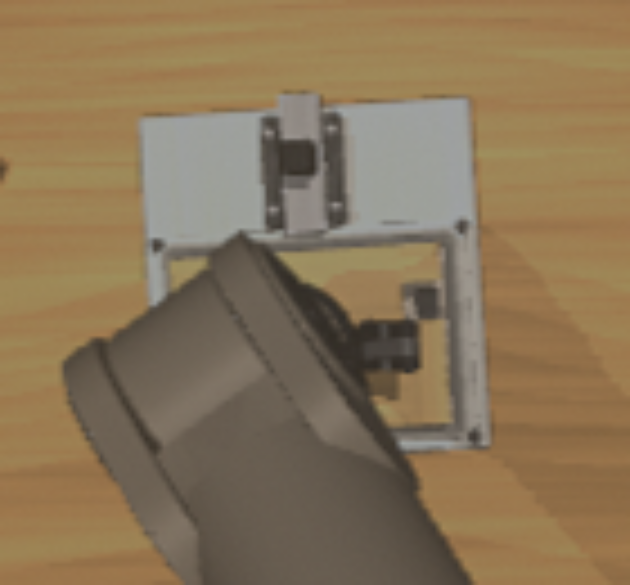

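The carrier lines up with the pocket (the side margins look equal) and the dark key shows through the notch. Now I lower it gently and watch the force.

Request:
{"api": "servo_tool", "payload": {
  "targets": [
    [[0,0,-0.005],[0,0,0],0],
    [[0,0,-0.01],[0,0,0],0],
    [[0,0,-0.014],[0,0,0],0],
    [[0,0,-0.017],[0,0,0],0],
    [[0,0,-0.02],[0,0,0],0],
    [[0,0,-0.022],[0,0,0],0],
    [[0,0,-0.022],[0,0,0],0]
  ]
}}

```text
t: 9.23
tool_pos: [0.4651, 0.1944, 0.0673]
tool_rot: [-0.512, 0.512, -0.488, 0.487]
contact_force: [-1.0, 1.0, -3.8]
grip_width: 0.0228
```

Request:
{"api": "servo_tool", "payload": {
  "targets": [
    [[0,0,-0.002],[0,0,0],0],
    [[0,0,-0.004],[0,0,0],0],
    [[0,0,-0.006],[0,0,0],0],
    [[0,0,-0.006],[0,0,0],0]
  ]
}}

```text
t: 9.57
tool_pos: [0.4652, 0.1944, 0.0615]
tool_rot: [-0.512, 0.512, -0.488, 0.488]
contact_force: [0.0, -0.2, -4.0]
grip_width: 0.0233
```

Request:
{"api": "servo_tool", "payload": {
  "targets": [
    [[0,0,-0.002],[0,0,0],0],
    [[0,0,-0.004],[0,0,0],0],
    [[0,0,-0.0055],[0,0,0],0],
    [[0,0,-0.0055],[0,0,0],0]
  ]
}}

```text
t: 9.9
tool_pos: [0.4652, 0.1944, 0.056]
tool_rot: [-0.512, 0.512, -0.488, 0.488]
contact_force: [0.2, -0.4, -4.3]
grip_width: 0.0231
```

Request:
{"api": "servo_tool", "payload": {
  "targets": [
    [[0,0,-0.001],[0,0,0],0],
    [[0,0,-0.002],[0,0,0],0],
    [[0,0,-0.002],[0,0,0],0]
  ]
}}

```text
t: 10.15
tool_pos: [0.4654, 0.1945, 0.0542]
tool_rot: [-0.512, 0.512, -0.488, 0.488]
contact_force: [0.6, 0.1, -4.4]
grip_width: 0.0234
```

Request:
{"api": "servo_tool", "payload": {
  "targets": [
    [[0,0,-0.001],[0,0,0],0],
    [[0,0,-0.002],[0,0,0],0],
    [[0,0,-0.002],[0,0,0],0]
  ]
}}

```text
t: 10.4
tool_pos: [0.4656, 0.1946, 0.0541]
tool_rot: [-0.512, 0.512, -0.487, 0.488]
contact_force: [-3.6, -1.5, 7.0]
grip_width: 0.0232
```

Contact comes at the expected height: TCP z is 0.054, against 0.039 on the table plus 15 mm for the nest floor. I release here.

Request:
{"api": "servo_tool", "payload": {
  "targets": [
    [[0,0,0.001],[0,0,0],0.1],
    [[0,0,0.001],[0,0,0],0.3],
    [[0,0,0.001],[0,0,0],0.35],
    [[0,0,0.001],[0,0,0],0.6],
    [[0,0,0.001],[0,0,0],0.8],
    [[0,0,0.001],[0,0,0],0.8]
  ]
}}

```text
t: 10.9
tool_pos: [0.4657, 0.1947, 0.0534]
tool_rot: [0.512, -0.512, 0.488, -0.488]
contact_force: [0.3, -0.2, -0.1]
grip_width: 0.0649
```

Request:
{"api": "servo_tool", "payload": {
  "targets": [
    [[0,0,0.02],[0,0,0],0.8],
    [[0,0,0.05],[0,0,0],0.8],
    [[0,0,0.08],[0,0,0],0.8],
    [[0,0,0.11],[0,0,0],0.8],
    [[0,0,0.14],[0,0,0],0.8],
    [[0,0,0.16],[0,0,0],0.8],
    [[0,0,0.16],[0,0,0],0.8]
  ]
}}

```text
t: 11.48
tool_pos: [0.4685, 0.1964, 0.2186]
tool_rot: [0.515, -0.509, 0.486, -0.489]
contact_force: [0.4, 0.5, -0.0]
grip_width: 0.0685
```

Run:
```python
from h import *
st(); C=cal("wrist"); im=capture("wrist"); np.savez("w5.npz",W=C[1])
for k in ("carrier_center","carrier_grip","bolt_knob","nest_floor"): print(k,lm(k,"wrist",C))
cv2.imwrite("pics/w5.png",im)
f=lambda P:np.array(P)@R.from_euler("z",-87.1,degrees=True).as_matrix().T+[.4653,.1945,.015]
for P,col in (([[-.075,-.05,.02],[.075,-.05,.02],[.075,.007,.02],[.053,.007,.02],[.053,.029,.02],[.075,.029,.02],[.075,.05,.02],[-.075,.05,.02]],(0,0,255)),([[-.012,-.025,.07],[.012,-.025,.07],[.012,.025,.07],[-.012,.025,.07]],(255,0,0))):
    cv2.polylines(im,[pix("wrist",f(P),C).astype(int).reshape(-1,1,2)],True,col,1)
cv2.imwrite("pics/w5c.png",cv2.resize(im[20:270,130:430],None,fx=2.4,fy=2.4,interpolation=cv2.INTER_CUBIC))
```

```text
t 11.4833 tcp [0.4685 0.1964 0.2186] jawyaw -87.2 ydir [ 0.0099  0.0038 -0.9999] F [ 0.4  0.5 -0. ] w 0.0685 j [-0.03  0.26 -0.5   1.64  0.13  1.26 -2.07]
carrier_center [(0.67, [0.4683, 0.193, 0.0511])]
carrier_grip [(0.76, [0.4665, 0.1958, 0.0716])]
bolt_knob [(0.63, [0.5718, 0.199, 0.0694])]
nest_floor []
```

View pics/w5c.png

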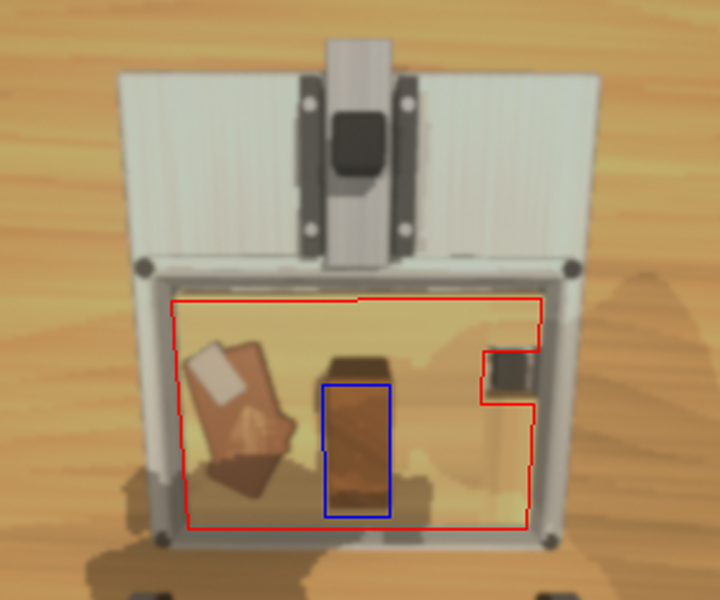

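The overlay agrees: the carrier is inside the pocket, with the key in the notch at crop (512,372) and the bolt still back. Next I shut the fingers and move behind the knob to push it home.

Request:
{"api": "servo_tool", "payload": {
  "targets": [
    [[0.035,0.002,0],[0,0,0],0],
    [[0.07,0.004,0],[0,0,0],0],
    [[0.105,0.006,0],[0,0,0],0],
    [[0.135,0.007,0],[0,0,0],0],
    [[0.15,0.0075,0],[0,0,0],0],
    [[0.15,0.0075,0],[0,0,0],0],
    [[0.15,0.0075,0],[0,0,0],0],
    [[0.15,0.0075,0],[0,0,0],0]
  ]
}}

```text
t: 12.4
tool_pos: [0.6139, 0.2025, 0.2122]
tool_rot: [-0.512, 0.513, -0.488, 0.487]
contact_force: [0.7, -0.9, 0.5]
grip_width: 0.0001
```

Run:
```python
from h import *
st(); C=cal("wrist"); im=capture("wrist"); cv2.imwrite("pics/w6.png",im)
for k in ("carrier_center","carrier_grip","bolt_knob"): print(k,lm(k,"wrist",C))
```

```text
t 12.4 tcp [0.6139 0.2025 0.2122] jawyaw -87.13 ydir [-3.1e-03 -4.0e-04 -1.0e+00] F [ 0.7 -0.9  0.5] w 0.0001 j [-0.08  0.56 -0.44  1.23  0.23  1.4  -2.02]
carrier_center []
carrier_grip [(0.62, [0.4705, 0.1966, 0.0695])]
bolt_knob [(0.6, [0.5721, 0.1975, 0.0661])]
```

View pics/w6.png

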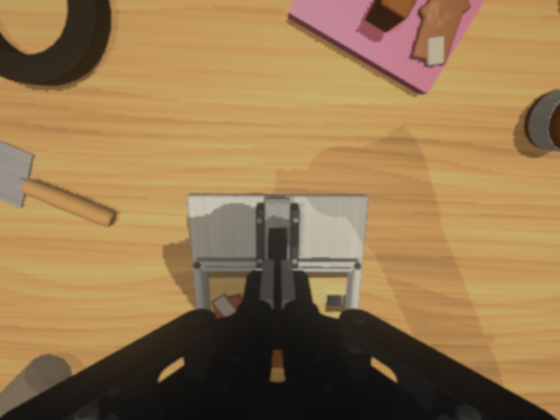

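Request:
{"api": "servo_tool", "payload": {
  "targets": [
    [[0,0,-0.03],[0,0,0],0],
    [[0,0,-0.06],[0,0,0],0],
    [[0,0,-0.09],[0,0,0],0],
    [[0,0,-0.115],[0,0,0],0],
    [[0,0,-0.135],[0,0,0],0],
    [[0,0,-0.15],[0,0,0],0],
    [[0,0,-0.157],[0,0,0],0],
    [[0,0,-0.157],[0,0,0],0]
  ]
}}

```text
t: 13.27
tool_pos: [0.6138, 0.2014, 0.0547]
tool_rot: [-0.511, 0.513, -0.488, 0.487]
contact_force: [0.3, 0.2, 0.9]
grip_width: -0.0
```

Run:
```python
from h import *
st(); im=capture("scene"); cv2.imwrite("pics/s7.png",cv2.resize(im[130:270,200:370],None,fx=4,fy=4))
```

```text
t 13.2667 tcp [0.6138 0.2014 0.0547] jawyaw -87.18 ydir [-0.0036 -0.0015 -1.    ] F [0.3 0.2 0.9] w -0.0 j [-0.09  0.68 -0.41  1.43  0.29  1.09 -2.07]
```

View pics/s7.png

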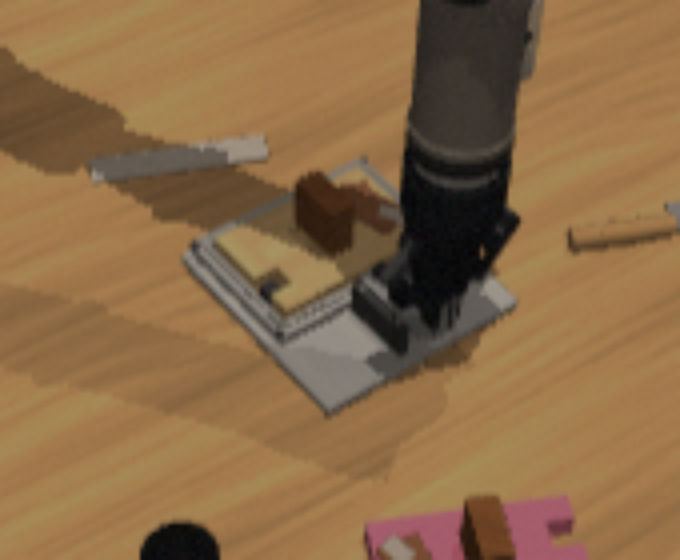

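Request:
{"api": "servo_tool", "payload": {
  "targets": [
    [[-0.008,-0.0004,0],[0,0,0],0],
    [[-0.016,-0.0008,0],[0,0,0],0],
    [[-0.022,-0.0011,0],[0,0,0],0],
    [[-0.028,-0.0014,0],[0,0,0],0],
    [[-0.034,-0.0017,0],[0,0,0],0],
    [[-0.04,-0.002,0],[0,0,0],0],
    [[-0.044,-0.0022,0],[0,0,0],0],
    [[-0.044,-0.0022,0],[0,0,0],0]
  ]
}}

```text
t: 13.98
tool_pos: [0.5708, 0.2001, 0.0569]
tool_rot: [0.512, -0.512, 0.487, -0.487]
contact_force: [0.4, 0.3, 0.7]
grip_width: 0.0
```

Request:
{"api": "servo_tool", "payload": {
  "targets": [
    [[-0.002,-0.0001,0],[0,0,0],0],
    [[-0.004,-0.0002,0],[0,0,0],0],
    [[-0.006,-0.0003,0],[0,0,0],0],
    [[-0.006,-0.0003,0],[0,0,0],0]
  ]
}}

```text
t: 14.32
tool_pos: [0.5652, 0.1995, 0.0563]
tool_rot: [-0.512, 0.512, -0.488, 0.488]
contact_force: [1.9, 1.1, 1.2]
grip_width: 0.0001
```

Request:
{"api": "servo_tool", "payload": {
  "targets": [
    [[-0.0015,-0.0001,0],[0,0,0],0],
    [[-0.003,-0.0002,0],[0,0,0],0],
    [[-0.0045,-0.0003,0],[0,0,0],0],
    [[-0.0045,-0.0003,0],[0,0,0],0]
  ]
}}

```text
t: 14.65
tool_pos: [0.5623, 0.1994, 0.0564]
tool_rot: [0.513, -0.511, 0.487, -0.488]
contact_force: [5.0, 0.7, -1.6]
grip_width: -0.0001
```

Request:
{"api": "servo_tool", "payload": {
  "targets": [
    [[-0.001,-0.0001,0],[0,0,0],0],
    [[-0.002,-0.0001,0],[0,0,0],0],
    [[-0.002,-0.0001,0],[0,0,0],0]
  ]
}}

```text
t: 14.9
tool_pos: [0.5623, 0.1994, 0.0565]
tool_rot: [0.514, -0.51, 0.487, -0.489]
contact_force: [10.6, 2.2, -4.9]
grip_width: -0.0001
```

The bolt has hit its stop: position unchanged while the force rose to 11 N. I back off, go up and check.

Request:
{"api": "servo_tool", "payload": {
  "targets": [
    [[0.01,0.0005,0],[0,0,0],0],
    [[0.03,0.0015,0],[0,0,0],0],
    [[0.03,0.0015,0.03],[0,0,0],0],
    [[0.03,0.0015,0.06],[0,0,0],0],
    [[0.03,0.0015,0.09],[0,0,0],0],
    [[0.01,0.0015,0.12],[0,0,0],0],
    [[-0.02,0.0,0.15],[0,0,0],0],
    [[-0.04,0.0,0.17],[0,0,0],0.5]
  ]
}}

```text
t: 15.57
tool_pos: [0.5164, 0.1993, 0.228]
tool_rot: [-0.512, 0.513, -0.488, 0.487]
contact_force: [-0.3, -0.5, -0.4]
grip_width: 0.011
```

Request:
{"api": "servo_tool", "payload": {
  "targets": [
    [[-0.03,0,0.02],[0,0,0],0.8],
    [[-0.05,0,0.02],[0,0,0],0.8],
    [[-0.05,0,0.02],[0,0,0],0.8],
    [[-0.05,0,0.02],[0,0,0],0.8],
    [[-0.05,0,0.02],[0,0,0],0.8],
    [[-0.05,0,0.02],[0,0,0],0.8],
    [[-0.05,0,0.02],[0,0,0],0.8]
  ]
}}

```text
t: 16.15
tool_pos: [0.4694, 0.1986, 0.2454]
tool_rot: [-0.511, 0.512, -0.488, 0.488]
contact_force: [0.4, -0.6, -0.8]
grip_width: 0.0684
```

Run:
```python
from h import *
st(); C=cal("wrist"); im=capture("wrist")
for k in ("carrier_center","carrier_grip","bolt_knob"): print(k,lm(k,"wrist",C))
f=lambda P:np.array(P)@R.from_euler("z",-87.1,degrees=True).as_matrix().T+[.4653,.1945,0]
for P,col in (([[-.009,.067,.0855],[.009,.067,.0855],[.009,.085,.0855],[-.009,.085,.0855]],(0,255,0)),([[-.075,-.05,.035],[.075,-.05,.035],[.075,.007,.035],[.053,.007,.035],[.053,.029,.035],[.075,.029,.035],[.075,.05,.035],[-.075,.05,.035]],(0,0,255)),([[-.012,-.025,.085],[.012,-.025,.085],[.012,.025,.085],[-.012,.025,.085]],(255,0,0))):
    cv2.polylines(im,[pix("wrist",f(P),C).round().astype(int).reshape(-1,1,2)],True,col,1)
cv2.imwrite("pics/w8.png",cv2.resize(im[20:270,130:430],None,fx=2.4,fy=2.4,interpolation=cv2.INTER_CUBIC))
```

```text
t 16.15 tcp [0.4694 0.1986 0.2454] jawyaw -87.27 ydir [-2.1e-03 -5.0e-04 -1.0e+00] F [ 0.4 -0.6 -0.8] w 0.0684 j [-0.03  0.26 -0.51  1.58  0.13  1.34 -2.07]
carrier_center [(0.6, [0.4698, 0.1925, 0.052])]
carrier_grip [(0.7, [0.4688, 0.1946, 0.0737])]
bolt_knob [(0.88, [0.5397, 0.1988, 0.0698])]
```

View pics/w8.png

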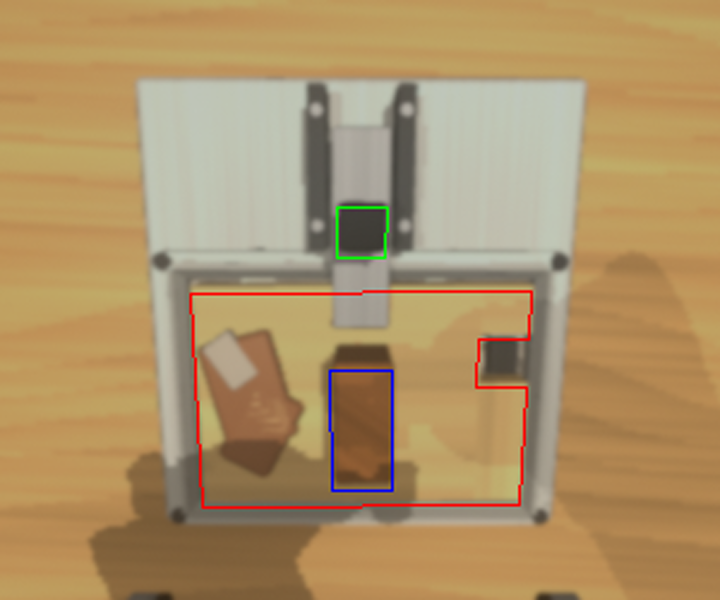

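```bash
python3 -c "
from cell import *
print(workorder.hand_in())"
```

```text
the job is handed in; nothing more can be done
None
```

The carrier is seated in the nest with its notch over the key, and the bolt is slid home over its edge. I handed the job in at about 16 s of the 64 s allowed. The hand-in gives no verdict.

- **Way round:** the camera pictures showed the key in socket_a, so I turned the carrier to point along the nest's x. I left the pink look-alike, the bottle and the jar alone.
- **Seating:** the carrier slid past the key's height with no resistance. It touched the floor at the expected height (tool at 0.054 m), and I let go there.
- **Bolt:** I pushed the knob with shut fingers until it stopped moving and the force rose to about 11 N. I then backed off and lifted clear.
- **Last checks:** in the final wrist picture the key shows in the notch, the bolt bar lies over the plate, and the knob is within about 1–2 mm of its fully home place. At that point the gripper was clear of everything.
- **Small disagreement:** the networks' carrier points read 2–5 mm off my model, and the picture overlay about 1.5 mm. The overlay offset was there before I moved the bolt too, and it is within calibration error and the pocket's play.
- **Not checked:** I did not measure the bottle's and jar's final positions, but the arm stayed well away from both.

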